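# Vent the steam unit and take off its filler cap

## Task

The steam unit on the pass needs topping up. Press its red mushroom vent all the way down so that it latches, then twist the vent clockwise (seen from above) until it is back up. Then unscrew the black wing cap from the filler neck - nobody remembers whether its thread is right- or left-handed, so try both ways - lift it straight off and finish while still holding it still and upright, about ten centimetres above where it sat and over its neck, without disturbing the sauce bottle, the ramekin or the spoon.

Things in the scene. Friction and masses are not known exactly. Their poses are not given: they have to be found in the camera images.
- steamer: Low stainless steam unit, fixed, 200 (x) by 300 (y) mm, flat deck 90 mm above the counter; a tower (x 45 to 95 mm, 290 mm wide, 34 mm above the deck, round gauge) along its rear edge. Origin: centre of its underside; x to the rear (tower), y to the cap's side, z up. On the deck: capped filler neck at (-35, 80) mm, red vent at (-35, -80) mm.
- neck (a point): Point on the deck on the filler neck's upright axis; axes as the unit's. Quarter-turn thread, hand unseen and varying: right-handed (loosens anticlockwise from above) or left-handed (clockwise). Loosening, the cap turns freely without rising, can be lifted straight off from about 55 degrees on, and stops at about 72. The wrong way it stops dead within 10 degrees. Locked, it lifts only 2 mm.
- cap (a point): Black loose filler cap (about 120 g): ribbed skirt 52 mm across, 28 mm high, with an upright wing bar on top, 44 long (cap's x), 14 thick (y), 34 mm high, white line along its top; at the start the wing lies along the unit's x within 4 degrees. Point: on the axis, 51 mm above the lower edge, 11 mm below the wing's top, 23 mm above the skirt's flat top; 55 mm above the deck when seated.
- vent (a joint): How far the red vent is pressed (m): 0 up, 0.007 fully down; up within 0.5 mm at the start. It stays where it is left. As it sinks the head twists anticlockwise 0.1 rad per mm (0.7 rad in all); twisting the head clockwise by 0.7 rad brings it up again. Pressing takes about 5 to 9 N.
- vent_top (a point): Centre of the top face of the vent's red mushroom head, 40 mm above the deck when up and 33 mm when down. Head: round, 40 mm in diameter, 20 mm thick (its widest part 4 to 16 mm below the top), on a 26 mm wide yellow collar that ends 11 mm above the deck. White arrows on the head show the clockwise reset.
- sauce_mid (a point): Red sauce bottle with a white cap, upright, 56 mm in diameter, 160 mm high, beside the unit on its cap side; point on its axis 80 mm up. Leave alone.
- ramekin_mid (a point): White ramekin, 80 mm in diameter, 45 mm high, beside the unit on its vent side; point on its axis 22 mm up. Leave alone.
- spoon: Steel spoon 190 mm long lying flat in front of the unit (robot's side), along its front. Leave alone.
There are look-alikes about, which are no part of the job. Of the things like the part that bears cap, leave any that is orange or pink; of the rest the larger one is meant.

How it is judged:
On the way, in this order (a step that is already met when the one before it is completed fails the run):
1. the red vent is pressed fully down (over 5.5 mm) (value of joint vent above 0.0055 m), for 0.2 s.
2. the vent is twisted back up (under 1.5 mm) (value of joint vent below 0.0015 m), for 0.2 s.
3. the cap is off its neck, in the fingers (z of cap in the frame of neck above 0.085 m and contact force between the fingers and cap_body above 1 N), for 0.2 s.
At the end, for the whole second after the job is handed in: The cap is held in the fingers, at rest and touching nothing else, 60 to 170 mm above its seat, within 40 mm sideways of the neck's axis and within 15 degrees of upright, and the vent is up (under 1.5 mm) (z of cap in the frame of neck between 0.115 and 0.225 m and horizontal distance between cap and neck below 0.04 m and angle between cap's own z axis and vertical below 0.26 rad and contact force between the fingers and cap_body above 1 N and contact force between cap_body and steamer below 0.1 N and linear speed of cap_body below 0.03 m/s and value of joint vent below 0.0015 m); the arm keeps its last pose, push and grip.
It fails at once if the sauce bottle is shifted over 30 mm or tipped (distance of sauce_mid from where it was at the start of the episode above 0.03 m or angle between sauce_mid's own z axis and vertical above 0.4 rad).
It fails at once if the ramekin is shifted over 30 mm or tipped (distance of ramekin_mid from where it was at the start of the episode above 0.03 m or angle between ramekin_mid's own z axis and vertical above 0.4 rad).
It fails at once if the spoon is shifted over 30 mm (distance of spoon from where it was at the start of the episode above 0.03 m).
It also fails if it takes over 72 s, if anything falls off the work surface, if the arm or the gripper's body presses on something with over 40 N, if the wrist force passes 120 N, or if a joint passes its speed limit or range.

## Robot

A 7-joint arm with a two-finger parallel gripper is mounted at the origin on the work surface. World frame = base frame: x ahead of the robot, y to its left, z up, the work surface at z = 0. Lengths are in m, angles in rad, forces in N, time in s.
With the tool pointing down it reaches from about 0.4 to 0.9 m from the base axis. Payload 5.5 kg.
Tool frame: the origin (TCP) lies midway between the tips of the shut fingers; the grasp point (between the pads) lies 19 mm behind it (manip.grip_depth is the distance from the TCP to the grasp point, in m); z points along the fingers, x is the direction in which the jaws open and shut, and the axes are right-handed (so a half turn about z gives the same grasp; the last joint's range is limited). The gripper opens to 92 mm and grips with 3 to 60 N. Pads are 19 mm wide; open, the fingers measure 130 mm over their backs; the gripper's body (75 mm by 190 mm) begins 47 mm behind the grasp point.
Start: joints at [0.263, 0.501, -0.427, 1.55, 0.221, 1.138, -0.21], TCP at [0.65, 0, 0.227] pointing down, gripper open.
Joint ranges: [-2.88, 2.88], [-0.31, 2.03], [-1.54, 1.56], [0.2, 2.42], [-1.41, 4.55], [0.19, 2.02], [-2.57, 2.57]. Speed limits (rad/s): [2.57, 2.57, 3.14, 3.14, 3.14, 3.14, 3.14].

## Interface

Orientations are given as a unit quaternion [x, y, z, w].
In Python, from bench import manip, effector, viewer gives the robot as it stands. Calls block until the motion is done:
- manip.move_pose(position, orientation): joint-space move of the TCP to a pose.
- manip.servo_line(position, ori=None, vel=0.15): straight line of the TCP; ori=None keeps the orientation; vel is the mean speed in m/s.
- manip.movej(angles): joint-space move.
- effector.open_jaws() and effector.close(f_grip=None): open the fingers fully, or close them until they stop; f_grip is the grip in N (None keeps the last).
- manip.sleep(seconds).
- manip.solve_ik(position, orientation): joint angles nearest the present ones, or None.
- viewer.get_image(name): name is "scene" or "side" or "wrist"; returns the picture (480x640x3 uint8, red, green, blue); there is no depth.
- viewer.get_calibration(name): a dict with "vfov" (degrees; the focal length in pixels is half the picture's height over the tangent of half this angle, whatever the lens; pixels are square), "cx", "cy" (the principal point, pixels), "dist_coeffs" ([k1, k2, p1, p2, k3] as OpenCV has them; the pictures are not rectified), "eye" and "attitude" of the camera in the world. Camera axes: x right, y down, z forward; pixel columns grow to the right and rows downward; lengths in m; the calibration is good to about 2 mm. A picture is of the moment at which its call begins: read the wrist's pose just before it. get_calibration takes no time and is no camera call; for the wrist camera it gives the pose at the moment of the call.
A pose or a line that the arm cannot do raises manip.PlanningError and nothing moves.
- manip.hand_in(): hands the job in, once; it reports no verdict.
Readings, each from a call of its own:
- manip.current_clock(): time.
- manip.current_q(): joint angles.
- manip.current_joint_velocities(): joint speeds.
- manip.current_tau(): joint torques, N m.
- manip.current_tool_pos(): TCP position.
- manip.current_tcp_rot(): TCP orientation.
- manip.current_force(): force on the tool from outside, world axes, zero at the start.
- manip.current_wrist_torque(): the same for the moment, N m.
- manip.current_finger_gap(): finger opening in m.
Only numpy, scipy, OpenCV 4.12 (cv2) and the standard library are available. Lean on these libraries where they do the work, as an engineer would, in place of code of your own. Each camera call takes 0.05 s, during which the arm holds its last target. There are 200 camera calls.

## Working session

There is one attempt and no reset: what is moved stays moved. The work goes in short steps, each a Python script; the robot and the scene stay as the last script left them, time stands still between calls to the robot, and variables do not carry over. Pictures are saved under pics/ and viewed, about 8 in all and at most 12, crops included, and the job is handed in when it is done.

```bash
mkdir -p pics; ls; python3 - <<'E'
from bench import manip, effector, viewer
import cv2,numpy as np
for n in ("scene","side","wrist"):
    c=viewer.get_calibration(n);print(n,c)
    im=viewer.get_image(n);cv2.imwrite(f"pics/{n}0.png",im[:,:,::-1])
print(manip.current_clock(),manip.current_tcp_rot())
E
```

```text
pics
scene {'vfov': 42.76536290667042, 'cx': 326.44170044662644, 'cy': 235.55407849442437, 'dist_coeffs': array([0.04550354, 0.        , 0.        , 0.        , 0.        ]), 'eye': array([ 1.03317648, -0.74892934,  0.70200159]), 'attitude': array([ 0.84291003,  0.23410766, -0.12326798, -0.46850964])}
side {'vfov': 54.231260085698686, 'cx': 322.5555959388743, 'cy': 237.2283441383479, 'dist_coeffs': array([0.02535795, 0.        , 0.        , 0.        , 0.        ]), 'eye': array([ 0.1700556 , -0.49806495,  0.54039676]), 'attitude': array([ 0.84029345, -0.24964746,  0.1317151 , -0.46285439])}
wrist {'vfov': 67.944448115156, 'cx': 314.2628199585248, 'cy': 240.5838301106312, 'dist_coeffs': array([-0.03183424,  0.        ,  0.        ,  0.        ,  0.        ]), 'eye': array([0.6498513 , 0.07365518, 0.38354038]), 'attitude': array([ 9.90274326e-01, -3.03224956e-04, -8.25600099e-04,  1.39125792e-01])}
0.15 [ 9.99999722e-01  4.38100423e-05 -7.44478990e-04 -1.66195295e-05]
```

View pics/scene0.png

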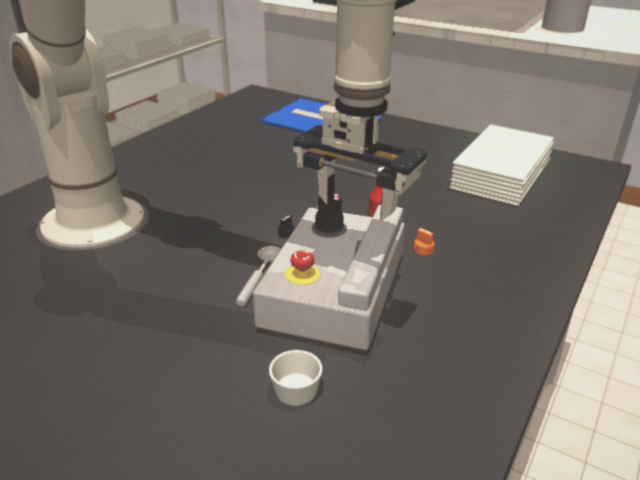

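View pics/side0.png

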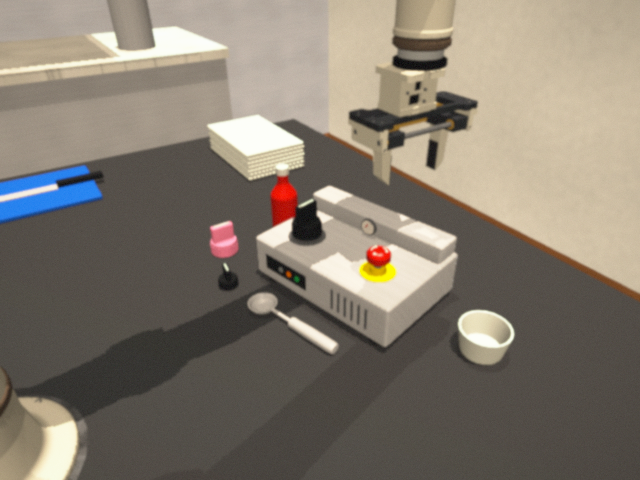

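The scene view has the capped neck on the unit at (330,215) and the vent at (302,258). In the side view they are at (307,222) and (378,253). There are three look-alike caps: a small black one at side (228,280), a pink one at side (224,240) and an orange one at scene (424,242). The large black one on the unit fits the description. I'll confirm it in a wrist crop while measuring.

```bash
cat > h.py <<'E'
from bench import manip, effector, viewer
import cv2,numpy as np
from scipy.spatial.transform import Rotation as R
def ray(c,uv):
    f=240/np.tan(np.radians(c["vfov"]/2)); K=np.array([[f,0,c["cx"]],[0,f,c["cy"]],[0,0,1]])
    p=cv2.undistortPoints(np.array([[uv]],float),K,c["dist_coeffs"])[0,0]
    d=R.from_quat(c["attitude"]).apply([p[0],p[1],1]); return c["eye"],d/np.linalg.norm(d)
def onz(c,uv,z):
    e,d=ray(c,uv); return e+d*(z-e[2])/d[2]
def tri(a,b):
    (e1,d1),(e2,d2)=a,b
    s=np.linalg.lstsq(np.c_[d1,-d2],e2-e1,rcond=None)[0]
    p,q=e1+s[0]*d1,e2+s[1]*d2; return (p+q)/2,np.linalg.norm(p-q)
def blobs(im,kind,amin=60):
    h=cv2.cvtColor(im,cv2.COLOR_RGB2HSV); H,S,V=[h[...,i].astype(int) for i in range(3)]
    m={"red":((H<6)|(H>172))&(S>150)&(V>70),"yellow":(H>22)&(H<36)&(S>150)&(V>100),"black":(V<45)}[kind]
    n,_,st,ce=cv2.connectedComponentsWithStats(m.astype(np.uint8))
    return [(st[i].tolist(),ce[i].round(1).tolist()) for i in range(1,n) if st[i,4]>amin]
E
python3 - <<'E'
from h import *
for n in ("scene","side","wrist"):
    im=cv2.imread(f"pics/{n}0.png")[:,:,::-1].copy(); c=viewer.get_calibration(n)
    for k in ("red","yellow"):
        for st,ce in blobs(im,k,30): print(n,k,st,ce,onz(c,ce,.12 if k=="red" else .091).round(4))
a=cv2.imread("pics/wrist0.png"); b=cv2.imread("pics/side0.png")
cv2.imwrite("pics/c1.png",np.vstack([cv2.resize(a,(400,300)),cv2.resize(b[180:330,190:390],(400,300))]))
E
```

```text
scene red [370, 187, 12, 28, 215] [375.2, 198.0] [0.5753 0.2259 0.12  ]
scene red [292, 252, 21, 16, 191] [301.4, 259.5] [ 0.5675 -0.0334  0.12  ]
side red [270, 176, 28, 50, 983] [282.9, 200.5] [0.5321 0.2113 0.12  ]
side red [367, 246, 23, 21, 307] [378.0, 256.1] [ 0.5669 -0.0349  0.12  ]
side yellow [360, 262, 36, 20, 505] [377.3, 272.5] [ 0.5647 -0.0383  0.091 ]
wrist red [188, 256, 51, 49, 1144] [218.0, 274.9] [ 0.573  -0.0302  0.12  ]
wrist yellow [190, 236, 67, 63, 1067] [232.5, 261.5] [ 0.5782 -0.0291  0.091 ]
```

View pics/c1.png

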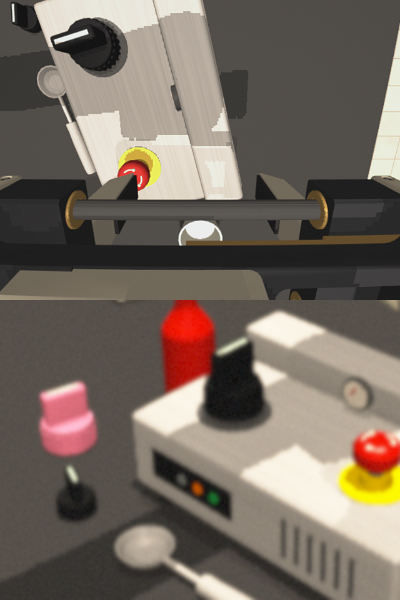

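The enlarged crop confirms it: the large black wing cap sits on the unit's deck, while the small black one and the pink one stand on the counter. I'll move so the wrist camera has both targets centred and measure there.

```bash
python3 - <<'E'
from h import *
manip.move_pose([.57,0.01,.25],[1,0,0,0]); manip.sleep(.3)
c=viewer.get_calibration("wrist"); im=viewer.get_image("wrist")
cv2.imwrite("pics/w1.png",im[:,:,::-1])
print(c["eye"],manip.current_clock())
for k in ("red","yellow"):
    for st,ce in blobs(im,k,30): print(k,st,ce,onz(c,ce,.12 if k=="red" else .101).round(4))
for st,ce in blobs(im,"black",150): print(st,ce,onz(c,ce,.13).round(4))
E
```

```text
[0.5707827  0.08350058 0.40720557] 0.9333
red [291, 259, 45, 46, 1381] [313.0, 280.8] [ 0.5694 -0.035   0.12  ]
yellow [283, 239, 62, 51, 924] [314.9, 260.1] [ 0.5711 -0.0226  0.101 ]
[120, 21, 41, 46, 817] [139.9, 45.8] [0.4468 0.1484 0.13  ]
[223, 52, 76, 76, 2028] [261.5, 91.4] [0.5323 0.117  0.13  ]
[187, 280, 34, 40, 782] [208.0, 304.7] [ 0.4794 -0.0529  0.13  ]
[409, 281, 34, 39, 753] [421.0, 305.1] [ 0.662  -0.0535  0.13  ]
[0, 287, 640, 160, 33123] [251.9, 392.7] [ 0.5124 -0.1429  0.13  ]
[479, 287, 161, 97, 7184] [566.0, 328.8] [ 0.7942 -0.0776  0.13  ]
[182, 352, 19, 22, 260] [190.0, 360.7] [ 0.4581 -0.1086  0.13  ]
[428, 353, 19, 21, 199] [437.6, 361.2] [ 0.6819 -0.1094  0.13  ]
[423, 454, 19, 26, 232] [432.2, 468.3] [ 0.6896 -0.2356  0.13  ]
[564, 457, 76, 23, 1582] [603.6, 468.8] [ 0.8704 -0.2424  0.13  ]
[462, 461, 45, 19, 584] [488.6, 468.9] [ 0.7477 -0.2378  0.13  ]
```

View pics/w1.png

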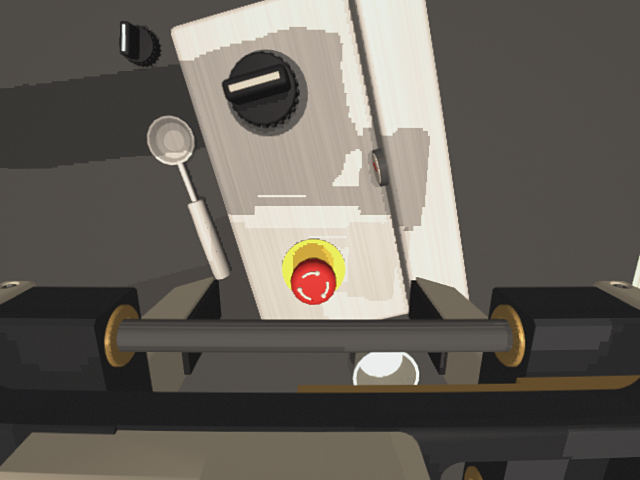

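The wrist view shows the vent head at (313,281), with the reset arrows on it. The cap's white line runs from (228,88) to (287,72), and the spoon, ramekin and small black cap stand clear. Next I press the vent.

```bash
cat >> h.py <<'E'
def ori(psi): return (R.from_euler("z",psi)*R.from_quat([1,0,0,0])).as_quat()
E
python3 - <<'E'
from h import *
c=viewer.get_calibration("wrist")
a,b=onz(c,(228,88),.156),onz(c,(287,72),.156)
cap=(a+b)/2; d=b-a; print("line",cap.round(4),np.linalg.norm(d),np.degrees(np.arctan2(d[1],d[0])))
V=np.array([.569,-.035]); w=cap[:2]-V; print("sep",np.linalg.norm(w),"unit yaw",np.degrees(np.arctan2(-w[0],w[1])))
effector.close(5)
manip.move_pose([*V,.17],ori(.45)); manip.sleep(.2)
f0=manip.current_force(); print(manip.current_tool_pos(),f0,manip.current_q().round(2))
z=.136
while z>.1195:
    manip.servo_line([*V,z],vel=.03); f=(manip.current_force()-f0); print(round(z,4),manip.current_tool_pos()[2].round(4),f.round(1))
    if abs(f[2])>20: break
    z-=.0015
manip.sleep(.4); print(manip.current_tool_pos(),manip.current_force()-f0,manip.current_clock())
E
```

```text
line [0.5333 0.121  0.156 ] 0.04020551556620898 13.739151931632323
sep 0.15998102335861739 unit yaw 12.881127586578467
[ 0.57040271 -0.03367733  0.17181337] [-0.69340597  0.32478687  0.84444936] [ 0.41  0.43 -0.5   1.81  0.25  0.96  0.25]
0.136 0.1362 [ 1.1 -1.2 -0. ]
0.1345 0.1345 [ 0.3  0.4 -0.8]
0.133 0.1329 [ 0.9 -0.8 -0.8]
0.1315 0.1314 [ 1.  -0.2 -0.1]
0.13 0.13 [ 0.8 -0.1 -0.4]
0.1285 0.129 [-0.6 -0.5  3.3]
0.127 0.1277 [0.3 0.3 5.2]
0.1255 0.1264 [ 1.5 -0.8  5.9]
0.124 0.1251 [0.7 0.4 5.7]
0.1225 0.1237 [1.4 0.4 7. ]
0.121 0.1232 [-0.8 -0.1 12.6]
[ 0.57079701 -0.03475146  0.12321497] [-0.16547577 -0.5982439  13.2406362 ] 7.2667
```

Bottomed out at z = 0.1232, where 0.123 is expected, with the force rising to 13 N. Now I grip the head and twist it clockwise while following it up.

```bash
python3 - <<'E'
from h import *
V=np.array([.569,-.035])
manip.servo_line([*V,.165],vel=.1); effector.open_jaws()
c=None
manip.servo_line([*V,.099],vel=.06); effector.close(20); manip.sleep(.2)
print("gap",manip.current_finger_gap(),manip.current_tool_pos(),manip.current_force().round(1))
p=manip.current_tool_pos()[:2]
for i in range(1,9):
    a=.1*i; manip.servo_line([*p,.099+.001*min(a*10,7)],ori(.45-a),vel=.01)
    print(round(a,2),manip.current_force().round(1),manip.current_wrist_torque().round(2),manip.current_tool_pos().round(4))
manip.sleep(.3)
print(manip.current_clock(),R.from_quat(manip.current_tcp_rot()).as_euler("xyz"))
effector.open_jaws(); manip.servo_line([*V,.20],vel=.12)
manip.move_pose([.57,0.01,.25],[1,0,0,0]); manip.sleep(.3)
c=viewer.get_calibration("wrist"); im=viewer.get_image("wrist")
cv2.imwrite("pics/w2.png",im[:,:,::-1])
for st,ce in blobs(im,"red",300): print(st,ce,onz(c,ce,.12).round(4))
o=cv2.imread("pics/w1.png")
cv2.imwrite("pics/c2.png",cv2.resize(np.hstack([o[20:320,180:400],im[20:320,180:400,::-1]]),None,fx=1.7,fy=1.7))
print(manip.current_clock())
E
```

```text
gap 0.03862070024287033 [ 0.56931397 -0.03485503  0.09906201] [ 2.4  0.9 -1.7]
0.1 [1.3 0.1 0.3] [ 0.12 -0.24 -0.05] [ 0.5693 -0.0348  0.1001]
0.2 [1.6 0.3 0.4] [ 0.13 -0.15  0.01] [ 0.5693 -0.0348  0.101 ]
0.3 [2.1 1.3 0.2] [ 0.17 -0.07 -0.05] [ 0.5693 -0.0348  0.102 ]
0.4 [-0.5  0.5  2. ] [ 0.14 -0.07 -0.04] [ 0.5693 -0.0348  0.103 ]
0.5 [0.2 0.2 2.1] [ 0.13 -0.02 -0.02] [ 0.5693 -0.0348  0.104 ]
0.6 [0.9 1.  1.7] [ 0.12  0.01 -0.06] [ 0.5693 -0.0348  0.105 ]
0.7 [0.2 0.8 0.6] [ 0.14 -0.06 -0.06] [ 0.5693 -0.0348  0.106 ]
0.8 [0.1 1.3 1.4] [ 0.16 -0.06  0.37] [ 0.5694 -0.0347  0.106 ]
13.9583 [-3.14137781e+00  1.05524687e-05 -3.48232702e-01]
[293, 258, 44, 46, 1396] [314.6, 280.1] [ 0.5694 -0.0351  0.12  ]
16.6
```

View pics/c2.png

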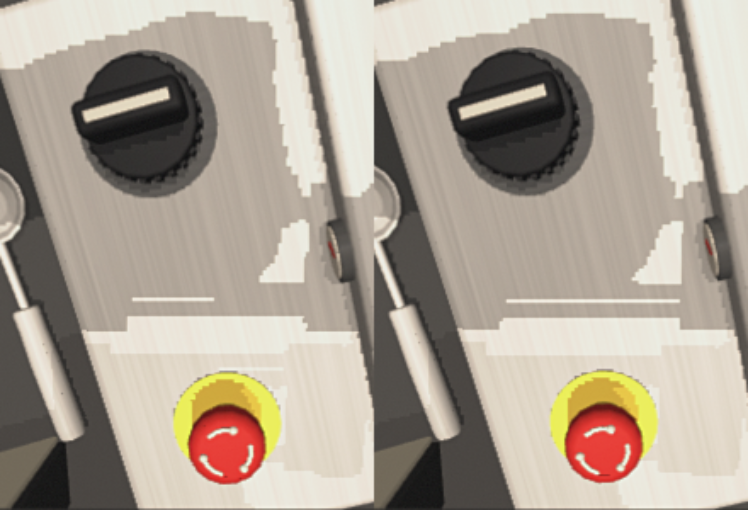

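The vent is up: the end-stop torque rose to 0.37 N·m after 0.7 rad, and the head's size and position match the start. Next the cap: I'll grip the wing, try anticlockwise, and read the wrist torque.

```bash
python3 - <<'E'
from h import *
print("bottle",tri(ray(viewer.get_calibration("scene"),(375.2,198)),ray(viewer.get_calibration("side"),(282.9,200.5))))
C=np.array([.533,.121]); s=.24-np.pi/2
for k in (0,1.15): print(manip.solve_ik([*C,.129],ori(s+k)))
manip.move_pose([*C,.22],ori(s)); manip.servo_line([*C,.129],vel=.07)
print(manip.current_tool_pos(),manip.current_force().round(1),manip.current_q().round(2))
effector.close(30); manip.sleep(.2)
print("gap",manip.current_finger_gap(),manip.current_force().round(1)); p=manip.current_tool_pos()
t0=manip.current_wrist_torque()
for i in range(1,8):
    a=.05*i; manip.servo_line([p[0],p[1],p[2]],ori(s+a),vel=.01)
    t=manip.current_wrist_torque()-t0; e=R.from_quat(manip.current_tcp_rot()).as_euler("xyz")[2]-s
    print(round(a,2),e.round(3),t.round(2))
    if abs(t[2])>.6: break
print(manip.current_clock())
E
```

```text
bottle (array([0.55725693, 0.26251786, 0.0938975 ]), np.float64(0.00733509216092169))
[-0.11194126  0.41342216 -0.19752409  1.90320836  0.10655793  0.83496901
 -1.6956694 ]
[ 0.04124866  0.43405599 -0.38841656  1.89788696  0.21365016  0.8498632
 -0.63728004]
[0.53341928 0.12112342 0.12951206] [-0.7  0.2  0.4] [-0.1   0.41 -0.22  1.9   0.12  0.84 -1.7 ]
gap 0.013672153529786615 [ 0.7  0.7 -0.9]
0.05 0.049 [-0.03  0.04  0.06]
0.1 0.098 [-0.03  0.05  0.01]
0.15 0.148 [-0.1   0.1   0.06]
0.2 0.197 [-0.05  0.08  0.01]
0.25 0.247 [-0.07  0.07  0.04]
0.3 0.297 [-0.11  0.09 -0.06]
0.35 0.347 [-0.1   0.07 -0.  ]
22.5167
```

It turned freely past 10° anticlockwise, so the thread is right-handed. I carry on to 65° and lift gently, watching the force.

```bash
python3 - <<'E'
from h import *
s=.24-np.pi/2; p=manip.current_tool_pos(); t0=manip.current_wrist_torque()
for a in (.5,.65,.8,.95,1.05,1.13):
    manip.servo_line(p,ori(s+a),vel=.01); t=manip.current_wrist_torque()-t0
    print(a,t.round(2),manip.current_finger_gap())
    if abs(t[2])>.8: break
f0=manip.current_force()
for dz in (.002,.004,.006,.01,.015):
    manip.servo_line(p+[0,0,dz],vel=.03); f=manip.current_force()-f0; print(dz,f.round(1),manip.current_finger_gap())
    if f[2]<-10: print("stuck"); raise SystemExit
manip.servo_line(p+[0,0,.10],vel=.07); manip.sleep(.5)
print(manip.current_force()-f0,manip.current_finger_gap(),manip.current_tool_pos(),manip.current_clock())
for n in ("side","wrist"): 
    im=viewer.get_image(n); cv2.imwrite(f"pics/{n}3.png",im[:,:,::-1])
    c=viewer.get_calibration(n); print([(x[0],onz(c,x[1],.12).round(4)) for x in blobs(im,"red",100)])
a=cv2.imread("pics/side3.png")[80:380,200:540]; b=cv2.imread("pics/wrist3.png")
cv2.imwrite("pics/c3.png",np.hstack([a,cv2.resize(b,(400,300))]))
E
```

```text
0.5 [ 0.1  -0.06 -0.  ] 0.013785925618902663
0.65 [ 0.06 -0.02 -0.02] 0.01389604436008824
0.8 [ 0.02 -0.05  0.06] 0.013834113354791329
0.95 [ 0.04 -0.1   0.03] 0.01374750912639086
1.05 [ 0.02 -0.16  0.03] 0.013516744996781918
1.13 [-0.02 -0.12 -0.01] 0.013632643302284378
0.002 [ 0.  -0.2 -2.9] 0.013904974167366519
0.004 [-0.6  0.6 -2.4] 0.014073957163912184
0.006 [-1.1  1.4 -3. ] 0.013954554074136824
0.01 [-1.3  0.9 -3. ] 0.013938309231475224
0.015 [-0.1  1.8 -3.3] 0.01389950445230935
[-0.72775137  0.46835982 -3.5199158 ] 0.01400968331300616 [0.5329809  0.12102992 0.22889616] 27.4333
[([270, 176, 28, 50, 1019], array([0.5322, 0.2102, 0.12  ])), ([367, 246, 23, 20, 293], array([ 0.5667, -0.0351,  0.12  ]))]
[([282, 0, 75, 81, 4312], array([0.564 , 0.2567, 0.12  ]))]
```

View pics/c3.png

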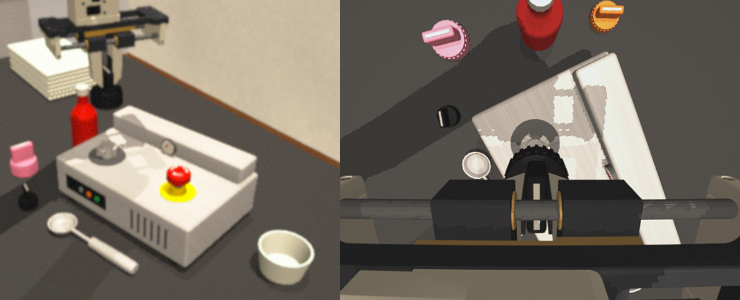

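The cap is off and upright in the fingers above its bare neck. The bottle and vent blobs in the side view match the start, and the ramekin and spoon look untouched. Handing in.

```bash
python3 - <<'E'
from h import *
print(abs(manip.current_joint_velocities()).max(),manip.current_clock()); manip.hand_in()
E
```

```text
0.0020564072790327324 27.5333
the job is handed in; nothing more can be done
```

The job is done and handed in at 27.5 s of the 72 s allowed; no verdict is reported.

- **Vent:** I pressed it to its stop, with the fingertips at z = 0.1232 m (0.123 m expected) and about 13 N. I then gripped the head and twisted it clockwise 0.8 rad, following it up. Torque rose to 0.37 N·m only after 0.7 rad, so it reached its upper stop. The pictures show the head back at its starting position.
- **Cap:** It turned freely anticlockwise, so the thread is right-handed and I did not need to try clockwise. I turned it about 65° and lifted it straight up 10 cm. It pulled about 3 N while lifting and at the end. The last pictures show it upright over its neck, held at a finger gap of 14 mm, which matches the wing.
- **Other items:** In the last side picture the bottle and vent are at their starting pixels. I judged the ramekin and spoon by eye only, and they look unmoved.
- **Checks:** None failed. The only slight mismatch was a 7 mm gap between the two camera rays when I located the bottle, which didn't matter for clearance.

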